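Restock a kit rack in reverse order

TASK

Move the four spare parts from the row of blue bins into the plywood kit rack, one in each recess, in reverse order, because the fitter will unload it from the other side: seen from the robot, the part leftmost in the bins goes into the rightmost recess, the second from the left into the second from the right, and so on. Stand each part upright, flat on the floor of its recess, and do not knock any of them over.

Things in the scene. Friction and masses are not known exactly. Their poses are not given: they have to be found in the camera images.
- bin_rack: Grey steel shelf board, fixed, 170 (its x) x 330 (its y) x 16 mm thick, blue end cheeks 36 mm high. Carries four equal blue bins in a row, at about y = +117, +39, -39, -117 mm in its frame. Left or right of the robot's centre line, the kit rack on the other side. Origin: centre of its underside, on the table. x points away from the robot, y to the robot's left, within 15 degrees.
- kit_rack: Plywood rack, fixed, 110 (its x) x 330 (its y) mm. Four empty square recesses, 70 x 70 mm inside, at x = 0, y = +117, +39, -39, -117 mm in its frame. Their grey floors lie 12 mm above the table; ridges round them rise to 20 mm, end boards (y = +-162) to 35. Origin: centre of its underside, on the table. x points away from the robot, y to the robot's left, within 15 degrees.
- filter_mid (a point): oil filter canister, a plain white-painted can with a steel band at its foot, diameter 50, height 70, side straight from 2 to 61 up (mm); about 240 g. Stands loose in its bin. Point: on its axis, half-way up, 35 mm above its foot; its z points up to its top; round, so its yaw does not matter. Can be gripped round its side at this height.
- balljoint_mid (a point): ball joint with a light-grey metal round housing, diameter 42, 44 high (straight side), with a black rubber boot and a thin bright stud (diameter 16), 74 high in all (mm); about 380 g. Stands loose in its bin. Point: on its axis, half-way up, 37 mm above its foot; its z points up to its top; round, so its yaw does not matter. Can be gripped round its side at this height.
- bush_mid (a point): flanged bush: bright steel round barrel, diameter 30, on a wider round foot flange (diameter 48, 8 thick), 70 high in all (mm); about 340 g. Stands loose in its bin. Point: on its axis, half-way up, 35 mm above its foot; its z points up to its top; round, so its yaw does not matter. Can be gripped round its side at this height.
- mount_mid (a point): rubber mount: black rubber round cylinder, diameter 44, 58 high, with a short bright steel sleeve (diameter 24, 8 high) on top, 66 high in all (mm); about 260 g. Stands loose in its bin. Point: on its axis, half-way up, 33 mm above its foot; its z points up to its top; round, so its yaw does not matter. Can be gripped round its side at this height.
- bin_filter: Blue open bin, fixed on the bin rack, where the oil filter stands at the start, within 10 mm of its middle; all four alike. 156 (x) x 74 (y) mm, walls 3 thick, 26 high (front one 14). Parts stand 78 mm apart: room for fingers in front of and behind a part, not between two. Origin: centre of its underside, 16 mm above the table; its floor, under the part, is 4 mm higher.
- bin_balljoint: Blue open bin, fixed on the bin rack, where the ball joint stands at the start, within 10 mm of its middle; all four alike. 156 (x) x 74 (y) mm, walls 3 thick, 26 high (front one 14). Parts stand 78 mm apart: room for fingers in front of and behind a part, not between two. Origin: centre of its underside, 16 mm above the table; its floor, under the part, is 4 mm higher.
- bin_bush: Blue open bin, fixed on the bin rack, where the flanged bush stands at the start, within 10 mm of its middle; all four alike. 156 (x) x 74 (y) mm, walls 3 thick, 26 high (front one 14). Parts stand 78 mm apart: room for fingers in front of and behind a part, not between two. Origin: centre of its underside, 16 mm above the table; its floor, under the part, is 4 mm higher.
- bin_mount: Blue open bin, fixed on the bin rack, where the rubber mount stands at the start, within 10 mm of its middle; all four alike. 156 (x) x 74 (y) mm, walls 3 thick, 26 high (front one 14). Parts stand 78 mm apart: room for fingers in front of and behind a part, not between two. Origin: centre of its underside, 16 mm above the table; its floor, under the part, is 4 mm higher.
Things that resemble listed ones, but are neither listed nor needed, are in the scene too. Leave any pink look-alike of the part that bears balljoint_mid alone.

How it is judged:
At the end, for the whole second after the job is handed in: Each part stands in the recess that mirrors its bin's place in the row (leftmost bin, rightmost recess, and so on): axis within 18 mm of the recess centre in the rack's x and y, on the recess floor (within 5 mm in height), upright within 0.12 rad, at rest (under 0.02 m/s) (((y of bin_filter in the frame of bin_rack between 0.092 and 0.142 m and y of filter_mid in the frame of kit_rack between -0.135 and -0.099 m) or (y of bin_filter in the frame of bin_rack between 0.014 and 0.064 m and y of filter_mid in the frame of kit_rack between -0.057 and -0.021 m) or (y of bin_filter in the frame of bin_rack between -0.064 and -0.014 m and y of filter_mid in the frame of kit_rack between 0.021 and 0.057 m) or (y of bin_filter in the frame of bin_rack between -0.142 and -0.092 m and y of filter_mid in the frame of kit_rack between 0.099 and 0.135 m)) and x of filter_mid in the frame of kit_rack between -0.018 and 0.018 m and z of filter_mid in the frame of kit_rack between 0.042 and 0.052 m and angle between each of filter_mid, balljoint_mid, bush_mid, mount_mid's own z axis and vertical below 0.12 rad and linear speed of each of filter, balljoint, bush, mount below 0.02 m/s and ((y of bin_balljoint in the frame of bin_rack between 0.092 and 0.142 m and y of balljoint_mid in the frame of kit_rack between -0.135 and -0.099 m) or (y of bin_balljoint in the frame of bin_rack between 0.014 and 0.064 m and y of balljoint_mid in the frame of kit_rack between -0.057 and -0.021 m) or (y of bin_balljoint in the frame of bin_rack between -0.064 and -0.014 m and y of balljoint_mid in the frame of kit_rack between 0.021 and 0.057 m) or (y of bin_balljoint in the frame of bin_rack between -0.142 and -0.092 m and y of balljoint_mid in the frame of kit_rack between 0.099 and 0.135 m)) and x of balljoint_mid in the frame of kit_rack between -0.018 and 0.018 m and z of balljoint_mid in the frame of kit_rack between 0.044 and 0.054 m and ((y of bin_bush in the frame of bin_rack between 0.092 and 0.142 m and y of bush_mid in the frame of kit_rack between -0.135 and -0.099 m) or (y of bin_bush in the frame of bin_rack between 0.014 and 0.064 m and y of bush_mid in the frame of kit_rack between -0.057 and -0.021 m) or (y of bin_bush in the frame of bin_rack between -0.064 and -0.014 m and y of bush_mid in the frame of kit_rack between 0.021 and 0.057 m) or (y of bin_bush in the frame of bin_rack between -0.142 and -0.092 m and y of bush_mid in the frame of kit_rack between 0.099 and 0.135 m)) and x of bush_mid in the frame of kit_rack between -0.018 and 0.018 m and z of bush_mid in the frame of kit_rack between 0.042 and 0.052 m and ((y of bin_mount in the frame of bin_rack between 0.092 and 0.142 m and y of mount_mid in the frame of kit_rack between -0.135 and -0.099 m) or (y of bin_mount in the frame of bin_rack between 0.014 and 0.064 m and y of mount_mid in the frame of kit_rack between -0.057 and -0.021 m) or (y of bin_mount in the frame of bin_rack between -0.064 and -0.014 m and y of mount_mid in the frame of kit_rack between 0.021 and 0.057 m) or (y of bin_mount in the frame of bin_rack between -0.142 and -0.092 m and y of mount_mid in the frame of kit_rack between 0.099 and 0.135 m)) and x of mount_mid in the frame of kit_rack between -0.018 and 0.018 m and z of mount_mid in the frame of kit_rack between 0.04 and 0.05 m); the robot touches nothing.
It fails at once if the oil filter is knocked over or dropped on its side (tilted over 1.0 rad) (angle between filter_mid's own z axis and vertical above 1 rad).
It fails at once if the ball joint is knocked over or dropped on its side (tilted over 1.0 rad) (angle between balljoint_mid's own z axis and vertical above 1 rad).
It fails at once if the flanged bush is knocked over or dropped on its side (tilted over 1.0 rad) (angle between bush_mid's own z axis and vertical above 1 rad).
It fails at once if the rubber mount is knocked over or dropped on its side (tilted over 1.0 rad) (angle between mount_mid's own z axis and vertical above 1 rad).
It also fails if it takes over 101 s, if anything falls off the work surface, if the arm or the gripper's body presses on something with over 40 N, if the wrist force passes 120 N, or if a joint passes its speed limit or range.

ROBOT

A 6-joint arm with a two-finger parallel gripper is mounted at the origin on the work surface. World frame = base frame: x ahead of the robot, y to its left, z up, the work surface at z = 0. Lengths are in m, angles in rad, forces in N, time in s.
With the tool pointing down it reaches from about 0.4 to 0.825 m from the base axis. Payload 7 kg.
Tool frame: the origin (TCP) lies between the finger pads; the fingertips stand 8 mm ahead of it and the grasp point (between the pads) lies 11 mm behind it; z points along the fingers, x is the direction in which the jaws open and shut, and the axes are right-handed (so a half turn about z gives the same grasp; the last joint's range is limited). The gripper opens to 88 mm and grips with 3 to 60 N. Pads are 19 mm wide; open, the fingers measure 130 mm over their backs; the gripper's body (78 mm by 193 mm) begins 47 mm behind the grasp point.
Start: joints at [1.422, 0.359, 0.012, 0, -1.224, -0.288], TCP at [0.286, 0.612, 0.235] pointing down, gripper open.
Joint ranges: [-3.07, 3.07], [-1.43, 2.12], [-1.02, 1.25], [-3.03, 1.67], [-3.05, -0], [-3.03, 3.03]. Speed limits (rad/s): [2.39, 2.39, 3.01, 3.14, 3.14, 3.14].

INTERFACE

Orientations are given as [roll, pitch, yaw] about the fixed x, y, z axes, in that order (R = Rz(yaw) Ry(pitch) Rx(roll)).
In Python, from rig import robot, viewer, ticket, nets gives the robot as it stands. The module is installed in compiled form; this text tells all that it offers.
- The arm moves only by the tool carry_out, never from a script. Its arguments are lists of equal length, an entry for each row: "rot": the turn, a rotation vector about the tool's x, y, z in rad, a list of three; "linear": the shift along the tool's x, y, z in mm, a list of three; "gripper": the finger opening in mm, from 0 to 87.6. In form: {"rot": [[wx, wy, wz], ...], "linear": [[dx, dy, dz], ...], "gripper": [gripper, ...]}. A call has 1 to 8 rows; each row is the pose to reach, as a shift and turn from the pose measured when the call began, along the tool's axes at that moment; what a row does not reach only later rows make up. A row lasts 1/10 s, in which the tool goes at most 50 mm and 8.59 degrees, less where a joint would pass 70% of its speed; a pose out of reach is approached as far as the arm can. A call with a gripper value outside its range is refused whole. The fingers move at their own pace and stop on an object; the grip force is fixed at half the most. Time passes only in rows, so rows that repeat a pose let the fingers close. It gives the time, the measured TCP pose, the force and the opening at its end, in the units of the state.
- robot.observe(): the state, without advancing time (a new reading comes with each control period).
- viewer.capture(name): name is "scene" or "top" or "wrist"; returns (picture, depth): 480x640x3 uint8, red, green, blue; 480x640 float32, m along the optical axis (not along the pixel's ray), 0 where there is no reading.
- viewer.camera_params(name): a dict with "intrinsics" (3x3 intrinsics, pixels), "k1" (the pictures are not rectified: a ray, as slopes to the right and down, at radius r is drawn at 1 + k1 r^2 times it, then the intrinsics apply), "origin" and "rotation" of the camera in the world. Camera axes: x right, y up, looking along -z (the intrinsics and any distortion apply to the point x, -y, -z); pixel columns grow to the right and rows downward; lengths in m; the calibration is good to about 2 mm. A picture is of the moment at which its call begins: read the wrist's pose just before it. camera_params takes no time and is no camera call; for the wrist camera it gives the pose at the moment of the call.
- ticket.job_done(): hands the job in, once; it reports no verdict.
Trained networks look in the newest picture that a camera, given by its name, has taken for a name from the list of things; names that differ only in an ending like _2 or _b are one class to them, and where a whole thing is asked for, a point or a joint stands for the part that bears it (a point fixed in the world has none). Each returns a list of dicts, best first, with "confidence" (0 to 1); they miss things now and then, are a little off and sometimes report something else, mostly with a low value. They report only what shows in the picture. A call takes as long as a camera call. They do not tell look-alikes from the thing itself.
- nets.outline_of(thing, camera): "region" (480x640 bool, what is visible of it) and "extent" ([left, top, width, height] in pixels, round what is visible of it).
- nets.tip_of(thing, camera): "point" ([column, row] in pixels: a listed point, or the origin of a listed thing).
The state is a dict: "time": time; "joint_positions": joint angles; "dq": joint speeds; "joint_torque": joint torques, N m; "ee_pos": TCP position; "tool_rot": TCP orientation; "ft_force": force on the tool from outside, world axes, zero at the start; "moment": the same for the moment, N m; "grip_width": opening from 0.0 (shut) to 1.0 (fully open).
Only numpy, scipy, OpenCV 4.12 (cv2) and the standard library are available. Lean on these libraries where they do the work, as an engineer would, in place of code of your own. Each camera call takes 0.05 s, during which the arm holds its last target.

## Working session

There is one attempt and no reset: what is moved stays moved. The work goes in short steps, Python scripts to look and compute and a tool call to move; the robot and the scene stay as the last step left them, time stands still between calls to the robot, and variables do not carry over. Pictures are saved under pics/ and viewed, and the job is handed in when it is done.

Besides the shell and the picture viewer there is one more tool, called after "Emit:" by a JSON object that holds its "api" and its "payload", one argument or row to a line. carry_out: Moves the arm, as the interface text tells. Its arguments: {"type":"object","properties":{"rot":{"type":"array"},"linear":{"type":"array"},"gripper":{"type":"array"}},"required":["rot","linear","gripper"]}

```bash
mkdir -p pics; ls; python3 - <<'E'
from rig import robot, viewer, ticket, nets
import cv2,numpy as np
s=robot.observe();print({k:np.round(v,3) for k,v in s.items()})
for n in ["scene","top","wrist"]:
    p,d=viewer.capture(n);cv2.imwrite(f"pics/{n}0.png",p[:,:,::-1]);np.save(f"/tmp/{n}_d.npy",d)
    print(n,viewer.camera_params(n))
E
```

```text
pics
{'time': np.float64(0.0), 'joint_positions': array([ 1.422,  0.359,  0.011, -0.   , -1.224, -0.288]), 'dq': array([-0.   , -0.   , -0.001, -0.001, -0.001,  0.   ]), 'joint_torque': array([-0.0000e+00, -5.8272e+01,  2.9305e+01,  6.9970e+00,  7.0000e-03,
       -0.0000e+00]), 'ee_pos': array([0.285, 0.611, 0.234]), 'tool_rot': array([-3.141e+00, -2.000e-03, -2.008e+00]), 'ft_force': array([-0.179, -0.674,  0.008]), 'moment': array([-0.017,  0.031,  0.03 ]), 'grip_width': np.float64(0.999)}
scene {'intrinsics': array([[520.43542221,   0.        , 315.87790822],
       [  0.        , 520.43542221, 243.46655942],
       [  0.        ,   0.        ,   1.        ]]), 'k1': -0.11682017276286837, 'origin': array([ 1.22241525, -0.46822612,  0.79006509]), 'rotation': array([0.88262894, 0.02398364, 1.01380288])}
top {'intrinsics': array([[505.22455656,   0.        , 318.98094145],
       [  0.        , 505.22455656, 242.70532684],
       [  0.        ,   0.        ,   1.        ]]), 'k1': -0.14256096759112113, 'origin': array([0.37231742, 0.01281144, 1.19856537]), 'rotation': array([ 0.07687974, -0.01363133, -1.55005856])}
wrist {'intrinsics': array([[339.93778924,   0.        , 317.06386309],
       [  0.        , 339.93778924, 236.21559029],
       [  0.        ,   0.        ,   1.        ]]), 'k1': -0.0473317819475638, 'origin': array([0.34782976, 0.58299331, 0.3844769 ]), 'rotation': array([-2.58205177e-01, -1.43591857e-03, -2.00727867e+00])}
```

View pics/top0.png

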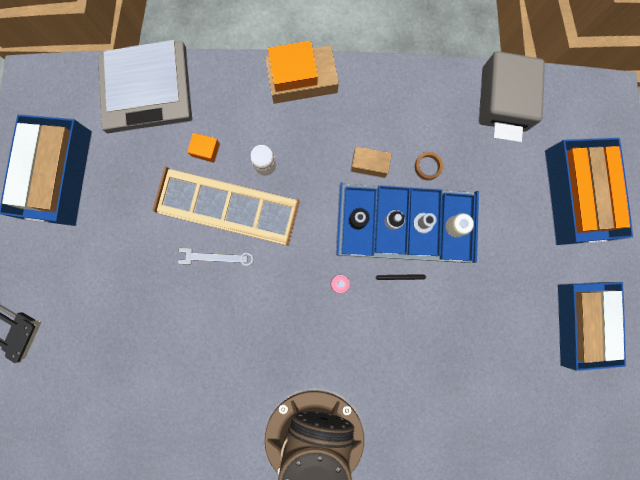

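View pics/scene0.png

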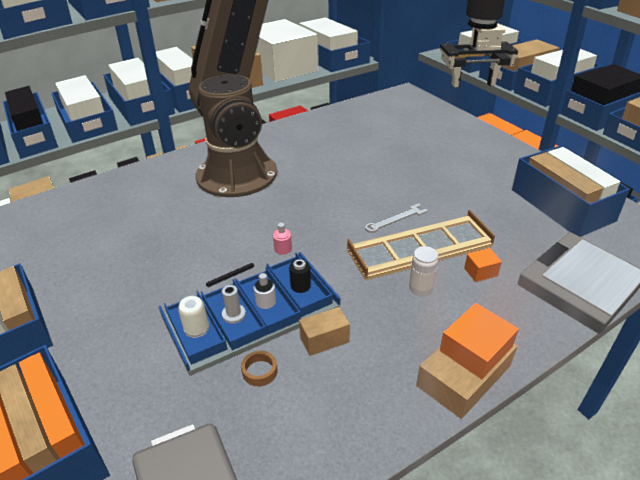

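View pics/wrist0.png

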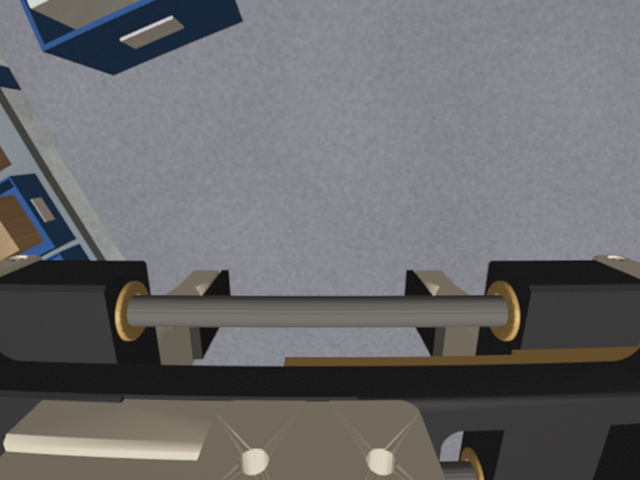

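```bash
cat > h.py <<'E'
from rig import robot, viewer, ticket, nets
import cv2,numpy as np
from scipy.spatial.transform import Rotation as R
def rot(v): return R.from_euler('xyz',v)
def cam(n):
    c=viewer.camera_params(n);r=c['rotation']
    return c, (rot(r).as_matrix() if np.shape(r)==(3,) else np.array(r))
def rays(n,uv,c=None):
    if c is None: c=cam(n)
    c,M=c;K=c['intrinsics']
    uv=np.asarray(uv,float).reshape(-1,1,2)
    s=cv2.undistortPoints(uv,K,np.array([c['k1'],0,0,0,0.]))[:,0]
    d=np.c_[s[:,0],-s[:,1],-np.ones(len(s))]@M.T
    return np.array(c['origin']),d
def at_z(n,uv,z,c=None):
    o,d=rays(n,uv,c); return o+d*((z-o[2])/d[:,2])[:,None]
def proj(n,P,c=None):
    if c is None: c=cam(n)
    c,M=c;p=(np.asarray(P,float).reshape(-1,3)-c['origin'])@M
    return cv2.projectPoints(p*[1,-1,-1],np.zeros(3),np.zeros(3),c['intrinsics'],np.array([c['k1'],0,0,0,0.]))[0][:,0]
def cloud(n,mask,d,c=None):
    v,u=np.nonzero(mask&(d>0));o,r=rays(n,np.c_[u,v],c); return o+r*d[v,u][:,None]
E
cat > a.py <<'E'
from h import *
names=["filter_mid","balljoint_mid","bush_mid","mount_mid"]
for cn in ["top","scene"]:
    p,d=viewer.capture(cn)
    for n in names:
        for o in nets.outline_of(n,cn)[:3]:
            P=cloud(cn,o['region'],d); zt=np.percentile(P[:,2],97)
            print(cn,n,round(o['confidence'],2),o['extent'],np.round(P.mean(0),3),'ztop',round(zt,3),np.round(P[P[:,2]>zt-.006].mean(0),3))
        for o in nets.tip_of(n,cn)[:2]: print('   tip',o['confidence'],np.round(o['point'],1),np.round(at_z(cn,o['point'],.055),3))
    for n in ["bin_rack","kit_rack"]:
        for o in nets.outline_of(n,cn)[:2]: 
            m=o['region'];P=cloud(cn,m,d);h,_=np.histogram(P[:,2],np.arange(0,.1,.005));print(cn,n,round(o['confidence'],2),o['extent'],np.round(P.mean(0),3),h)
        for o in nets.tip_of(n,cn)[:2]: print('   tip',o['confidence'],np.round(o['point'],1),np.round(at_z(cn,o['point'],0),3))
E
python3 a.py
```

```text
top filter_mid 0.92 [445.9, 215.6, 28.5, 20.8] [ 0.506 -0.316  0.077] ztop 0.095 [ 0.509 -0.323  0.092]
   tip 0.75 [459.2 227. ] [[ 0.504 -0.324  0.055]]
top balljoint_mid 0.83 [387.1, 207.1, 17.6, 28.2] [ 0.516 -0.17   0.067] ztop 0.096 [ 0.519 -0.173  0.094]
top balljoint_mid 0.71 [330.4, 275.4, 15.9, 15.1] [ 0.369 -0.048  0.055] ztop 0.077 [ 0.37  -0.05   0.075]
   tip 0.77 [398.9 213.8] [[ 0.531 -0.183  0.055]]
   tip 0.77 [340.1 285.2] [[ 0.365 -0.051  0.055]]
top bush_mid 0.63 [413.2, 214.2, 21.8, 18.5] [ 0.513 -0.24   0.059] ztop 0.094 [ 0.516 -0.246  0.091]
   tip 0.91 [425.9 223.5] [[ 0.51  -0.246  0.055]]
top mount_mid 0.78 [348.3, 206.0, 21.5, 22.5] [ 0.517 -0.088  0.079] ztop 0.09 [ 0.518 -0.089  0.087]
top mount_mid 0.21 [374.3, 184.9, 34.5, 69.6] [ 0.521 -0.171  0.025] ztop 0.045 [ 0.531 -0.171  0.044]
   tip 0.75 [359.2 218.7] [[ 0.518 -0.092  0.055]]
top bin_rack 0.75 [336.6, 184.8, 144.2, 77.1] [ 0.493 -0.169  0.025] [ 13   8  84 274  55  26  75 188  27   1   0   0   0   0   0   0   0   0
   0]
top kit_rack 0.83 [151.4, 169.3, 148.8, 76.2] [0.547 0.222 0.017] [  12 
[... 793 characters left out ...]
 0.09 [ 0.519 -0.247  0.089]
   tip 0.7 [228.9 304.3] [[ 0.519 -0.253  0.055]]
scene mount_mid 0.7 [287.4, 260.8, 23.2, 31.3] [ 0.53  -0.098  0.061] ztop 0.086 [ 0.522 -0.093  0.085]
scene mount_mid 0.57 [164.9, 301.7, 62.8, 60.7] [ 0.535 -0.333  0.026] ztop 0.043 [ 0.547 -0.333  0.042]
   tip 0.7 [299.5 273.4] [[ 0.518 -0.091  0.055]]
scene bin_rack 0.84 [154.6, 255.1, 188.0, 123.3] [ 0.567 -0.25   0.017] [198 204 456 441  46  61 190 186  17   1  12   0   0   0   2   1   0   0
   0]
scene kit_rack 0.9 [345.0, 210.6, 150.9, 70.6] [0.551 0.215 0.015] [ 175  531 1924 1329  434   95  135   54    1    0    0    0    0    0
    0    0    0    0    0]
   tip 0.8 [417.3 247.3] [[0.541 0.216 0.   ]]
```

```bash
python3 - <<'E'
import cv2
i=cv2.imread('pics/top0.png')
cv2.imwrite('pics/topk.png',cv2.resize(i[155:255,145:305],None,fx=5,fy=5,interpolation=3))
cv2.imwrite('pics/topb.png',cv2.resize(i[170:275,325:485],None,fx=5,fy=5,interpolation=3))
E
```

```text
(no output)
```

View pics/topk.png

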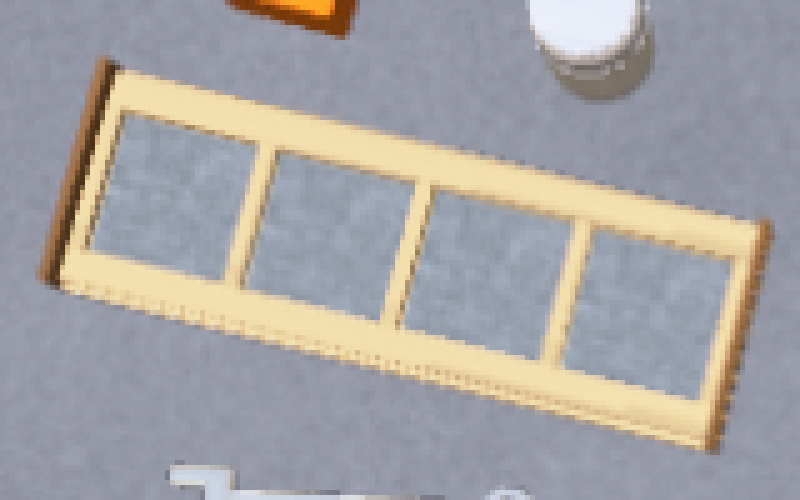

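View pics/topb.png

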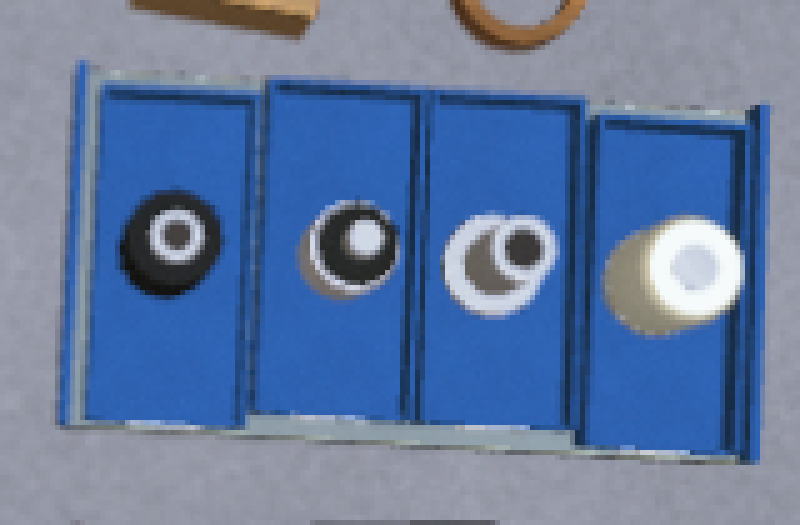

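```bash
cat > b.py <<'E'
from h import *
k=np.array([145,155]);b=np.array([325,170])
for n,q,z in [("mount",(177,236),.086),("ball",(363,238),.094),("bush",(523,249),.09),("filter",(695,267),.09)]:
    print(n,np.round(at_z("top",np.array(q)/5+b-.4,z),4))
top=[(122,112),(258,145),(275,150),(418,182),(433,187),(573,220),(592,228),(735,260)]
bot=[(88,248),(225,280),(245,290),(383,323),(402,330),(541,362),(565,370),(702,402)]
ys=np.array([c+s*35 for c in (117,39,-39,-117) for s in (1,-1)])/1e3
M=np.r_[np.c_[np.full(8,.035),ys],np.c_[np.full(8,-.035),ys]]
W=at_z("top",np.array(top+bot)/5+k-.4,.02)[:,:2]
from scipy.optimize import least_squares
f=lambda p:(M@np.array([[np.cos(p[2]),np.sin(p[2])],[-np.sin(p[2]),np.cos(p[2])]])+p[:2]-W).ravel()
r=least_squares(f,[.55,.22,0]);print('kit',r.x,np.degrees(r.x[2]),np.abs(r.fun).max())
p=r.x
for y in (.117,.039,-.039,-.117): print(y,np.round(p[:2]+y*np.array([-np.sin(p[2]),np.cos(p[2])]),4))
# bin rack: cheeks corners z=.036
q=at_z("top",np.array([(85,65),(768,105),(60,425),(755,462)])/5+b-.4,.036);print(np.round(q,3))
e=q[0]-q[1];g=q[2]-q[3];print([np.degrees(np.arctan2(-v[0],v[1])) for v in (e,g)],np.linalg.norm(e))
for j in (0,1):
  v=q[0]-q[2] if j==0 else q[1]-q[3];print(np.degrees(np.arctan2(v[1],v[0])),np.linalg.norm(v))
E
python3 b.py
```

```text
mount [[ 0.5181 -0.0906  0.086 ]]
ball [[ 0.5181 -0.1725  0.094 ]]
bush [[ 0.5155 -0.2454  0.09  ]]
filter [[ 0.5094 -0.3241  0.09  ]]
kit [ 0.54650693  0.21923202 -0.21842046] -12.514570724919091 0.003450297040392153
0.117 [0.5719 0.3335]
0.039 [0.555  0.2573]
-0.039 [0.5381 0.1812]
-0.117 [0.5212 0.105 ]
[[ 0.604 -0.051  0.036]
 [ 0.595 -0.377  0.036]
 [ 0.436 -0.042  0.036]
 [ 0.425 -0.369  0.036]]
[np.float64(-1.6876978178951592), np.float64(-1.8831172357434205)] 0.3258515026905622
-2.964736390704269 0.1688059427091921
-2.53416903202858 0.16989821663165297
```

```bash
cat > plan.py <<'E'
import sys
from h import *
def plan(x,y,z,yaw,s=None):
    s=s or robot.observe();Rc=rot(s['tool_rot']);Rt=rot([np.pi,0,yaw])
    l=Rc.inv().apply(np.array([x,y,z])-s['ee_pos'])*1e3;w=(Rc.inv()*Rt).as_rotvec()
    print('lin',np.round(l,1),'rot',np.round(w,3),'rows',np.linalg.norm(l)/50,np.linalg.norm(w)/.15)
s=robot.observe()
print('t',s['time'],np.round(s['ee_pos'],4),np.round(s['tool_rot'],3),'F',np.round(s['ft_force'],1),'g',s['grip_width']*87.6,'q',np.round(s['joint_positions'],2))
a=[float(v) for v in sys.argv[1:]]
if a: plan(*a)
E
python3 plan.py .519 -.091 .2 3.10; python3 plan.py .519 -.091 .15 3.10
```

```text
t 1.45 [0.2855 0.6116 0.2345] [ 3.142 -0.    -2.008] F [ 0.5 -1.  -0.4] g 87.56760803275954 q [ 1.42  0.36  0.01 -0.   -1.22 -0.29]
lin [ 537.9 -508.8   34.5] rot [ 0.    -0.     1.176] rows 14.823592522935831 7.837113884952126
t 1.45 [0.2855 0.6116 0.2345] [ 3.142 -0.    -2.008] F [ 0.5 -1.  -0.4] g 87.56760803275954 q [ 1.42  0.36  0.01 -0.   -1.22 -0.29]
lin [ 537.9 -508.8   84.5] rot [ 0.    -0.     1.176] rows 14.903716536681431 7.837113884952126
```

Emit:
{"api": "carry_out", "payload": {
  "rot": [
    [0,0,1.176],
    [0,0,1.176],
    [0,0,1.176],
    [0,0,1.176],
    [0,0,1.176],
    [0,0,1.176],
    [0,0,1.176],
    [0,0,1.176]
  ],
  "linear": [
    [538,-509,20],
    [538,-509,20],
    [538,-509,20],
    [538,-509,20],
    [538,-509,20],
    [538,-509,20],
    [538,-509,20],
    [538,-509,20]
  ],
  "gripper": [70,70,70,70,70,70,70,70]
}}

```text
time: 2.25
ee_pos: [0.4119, 0.2303, 0.2242]
tool_rot: [3.141, 0.001, 3.094]
ft_force: [1.2, -0.5, 0.6]
grip_width: 0.798
```

```bash
python3 plan.py .519 -.091 .2 3.10
```

```text
t 2.25 [0.4119 0.2303 0.2242] [3.141e+00 1.000e-03 3.094e+00] F [ 1.2 -0.5  0.6] g 69.87199599757443 q [ 0.93  0.03 -0.43  0.   -1.11 -0.98]
lin [-122.2 -315.9   24. ] rot [ 0.001  0.001 -0.006] rows 6.791073437318512 0.04000506731493922
```

Emit:
{"api": "carry_out", "payload": {
  "rot": [
    [0,0,-0.006],
    [0,0,-0.006],
    [0,0,-0.006],
    [0,0,-0.006],
    [0,0,-0.006],
    [0,0,-0.006],
    [0,0,-0.006],
    [0,0,-0.006]
  ],
  "linear": [
    [-122,-316,24],
    [-122,-316,24],
    [-122,-316,24],
    [-122,-316,24],
    [-122,-316,24],
    [-122,-316,24],
    [-122,-316,24],
    [-122,-316,24]
  ],
  "gripper": [70,70,70,70,70,70,70,70]
}}

```text
time: 3.05
ee_pos: [0.5193, -0.0951, 0.1992]
tool_rot: [-3.142, -0.0, 3.095]
ft_force: [-0.5, -0.1, -1.1]
grip_width: 0.801
```

```bash
python3 plan.py .519 -.091 .044 3.10; cat > w.py <<'E'
from h import *
import sys
c=cam("wrist");p,d=viewer.capture("wrist");cv2.imwrite(sys.argv[1],p[:,:,::-1]);np.save('/tmp/wd.npy',d)
for n,P in dict(mount=(.519,-.0915,.086),ball=(.519,-.174,.094),bush=(.517,-.2465,.09),filt=(.511,-.325,.09)).items(): print(n,np.round(proj("wrist",P,c),1))
import pickle;pickle.dump(c,open('/tmp/c.pkl','wb'))
E
python3 w.py pics/w1.png
```

```text
t 3.05 [ 0.5193 -0.0951  0.1992] [-3.142 -0.     3.095] F [-0.5 -0.1 -1.1] g 70.15405933116763 q [ 0.19  0.14 -0.36 -0.   -1.06 -0.24]
lin [  0.4   4.1 155.2] rot [-0.    -0.    -0.005] rows 3.1052325065198927 0.030234433053240008
mount [[317.9 238.5]]
ball [[312.8 131.4]]
bush [[310.6  23.3]]
filt [[ 314.  -105.6]]
```

View pics/w1.png

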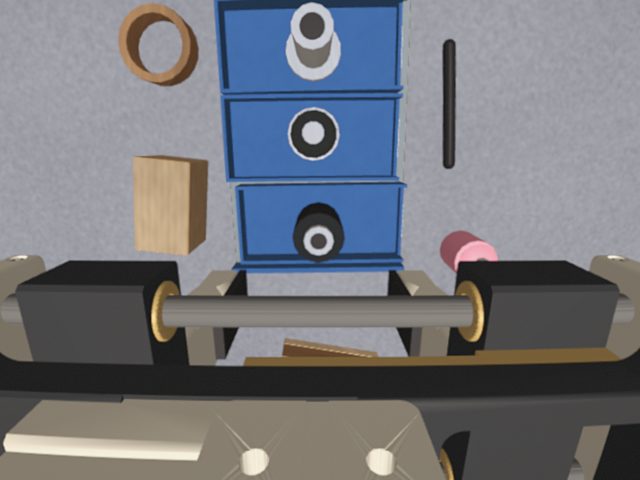

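Emit:
{"api": "carry_out", "payload": {
  "rot": [
    [0,0,-0.005],
    [0,0,-0.005],
    [0,0,-0.005],
    [0,0,-0.005],
    [0,0,-0.005],
    [0,0,-0.005]
  ],
  "linear": [
    [0.4,4,40],
    [0.4,4,80],
    [0.4,4,115],
    [0.4,4,145],
    [0.4,4,157],
    [0.4,4,157]
  ],
  "gripper": [70,70,70,70,70,70]
}}

```text
time: 3.7
ee_pos: [0.5176, -0.0887, 0.0413]
tool_rot: [-3.141, -0.003, 3.102]
ft_force: [-0.2, 0.6, 0.0]
grip_width: 0.797
```

```bash
python3 plan.py .519 -.0915 .042 3.10;python3 w.py pics/w2.png
```

```text
t 3.7 [ 0.5176 -0.0887  0.0413] [-3.141e+00 -3.000e-03  3.102e+00] F [-0.2  0.6  0. ] g 69.7839747665517 q [ 0.2   0.33 -0.55 -0.   -0.7  -0.24]
lin [-1.5 -2.7 -0.7] rot [-0.    -0.003  0.002] rows 0.06275356583355536 0.0243810285217664
mount [[314.3 338.5]]
ball [[301.4  81. ]]
bush [[ 296.7 -216.9]]
filt [[ 311.  -288.9]]
```

View pics/w2.png

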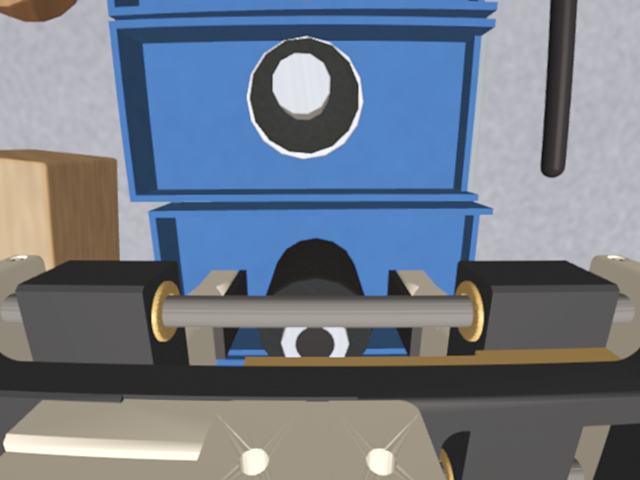

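Emit:
{"api": "carry_out", "payload": {
  "rot": [
    [0,0,0],
    [0,0,0],
    [0,0,0],
    [0,0,0],
    [0,0,0],
    [0,0,0],
    [0,0,0],
    [0,0,0]
  ],
  "linear": [
    [-1,-2,0],
    [-1,-2,0],
    [-1,-2,0],
    [-1,-2,0],
    [-1,-2,0],
    [-1,-2,0],
    [-1,-2,0],
    [-1,-2,0]
  ],
  "gripper": [70,70,40,40,40,40,40,40]
}}

```text
time: 4.55
ee_pos: [0.5195, -0.0909, 0.0429]
tool_rot: [3.142, -0.001, 3.102]
ft_force: [-2.4, 1.0, 5.1]
grip_width: 0.494
```

```bash
python3 plan.py
```

```text
t 4.55 [ 0.5195 -0.0909  0.0429] [ 3.142e+00 -1.000e-03  3.102e+00] F [-2.4  1.   5.1] g 43.27814715177335 q [ 0.2   0.33 -0.54 -0.   -0.7  -0.24]
```

Emit:
{"api": "carry_out", "payload": {
  "rot": [
    [0,0,0],
    [0,0,0],
    [0,0,0],
    [0,0,0],
    [0,0,0]
  ],
  "linear": [
    [0,0,-15],
    [0,0,-45],
    [0,0,-80],
    [0,0,-115],
    [0,0,-115]
  ],
  "gripper": [35,35,35,35,35]
}}

```text
time: 5.05
ee_pos: [0.5224, -0.0907, 0.1623]
tool_rot: [3.141, 0.007, 3.103]
ft_force: [0.9, -0.8, -2.7]
grip_width: 0.501
```

```bash
python3 plan.py .5212 .105 .15 2.923;  python3 plan.py .5212 .105 .0355 2.923
```

```text
t 5.05 [ 0.5224 -0.0907  0.1623] [3.141 0.007 3.103] F [ 0.9 -0.8 -2.7] g 43.85560316460521 q [ 0.2   0.18 -0.41  0.   -0.97 -0.24]
lin [  8.9 195.5  12.4] rot [0.001 0.007 0.18 ] rows 3.9223012146672307 1.1990705286722485
t 5.05 [ 0.5224 -0.0907  0.1623] [3.141 0.007 3.103] F [ 0.9 -0.8 -2.7] g 43.85560316460521 q [ 0.2   0.18 -0.41  0.   -0.97 -0.24]
lin [  9.6 195.4 126.8] rot [0.001 0.007 0.18 ] rows 4.663827967383519 1.1990705286722485
```

Emit:
{"api": "carry_out", "payload": {
  "rot": [
    [0,0.007,0.05],
    [0,0.007,0.1],
    [0,0.007,0.14],
    [0,0.007,0.18],
    [0,0.007,0.18],
    [0,0.007,0.18],
    [0,0.007,0.18],
    [0,0.007,0.18]
  ],
  "linear": [
    [1,25,5],
    [3,65,8],
    [5,105,10],
    [7,145,12],
    [9,180,12],
    [9,195,12],
    [9,195,12],
    [9,195,12]
  ],
  "gripper": [35,35,35,35,35,35,35,35]
}}

```text
time: 5.85
ee_pos: [0.5205, 0.1042, 0.1495]
tool_rot: [3.141, -0.002, 2.923]
ft_force: [0.6, -0.7, -2.8]
grip_width: 0.499
```

```bash
python3 plan.py .5212 .105 .0355 2.923; python3 w.py pics/w3.png; python3 - <<'E'
from h import *
import pickle
c=pickle.load(open('/tmp/c.pkl','rb'))
t=-.2184;o=np.array([.5465,.2192])
for y in (.117,.039,-.039):
  print(y,[np.round(proj("wrist",[*(o+np.array([np.cos(t)*a-np.sin(t)*(y+b),np.sin(t)*a+np.cos(t)*(y+b)])),.02],c)[0],0) for a in(.035,-.035) for b in (.035,-.035)])
E
```

```text
t 5.85 [0.5205 0.1042 0.1495] [ 3.141e+00 -2.000e-03  2.923e+00] F [ 0.6 -0.7 -2.8] g 43.704845882383346 q [ 0.57  0.2  -0.42 -0.   -0.95 -0.78]
lin [ -0.7   0.9 114. ] rot [ 0.    -0.002  0.   ] rows 2.280131573404561 0.013036978112322855
mount [[241.8 -84.3]]
ball [[ 201.  -257.9]]
bush [[ 185.2 -346.2]]
filt [[ 217.9 -232.7]]
0.117 [array([284., 473.]), array([282., 421.]), array([349., 473.]), array([351., 421.])]
0.039 [array([282., 415.]), array([279., 355.]), array([351., 415.]), array([353., 355.])]
-0.039 [array([279., 347.]), array([277., 278.]), array([354., 347.]), array([356., 278.])]
```

View pics/w3.png

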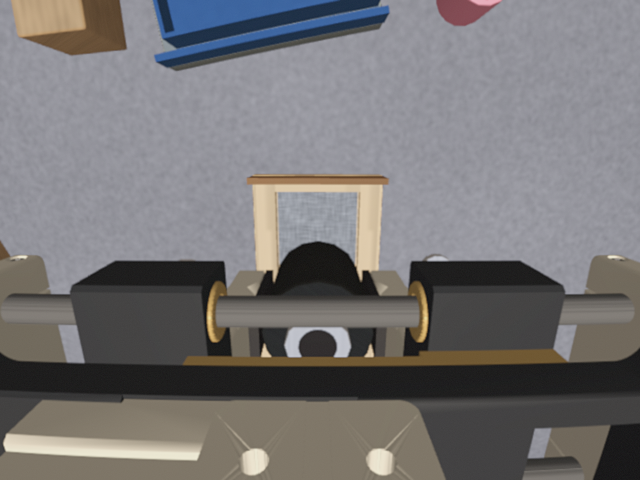

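```bash
python3 - <<'E'
from h import *
import pickle
c=pickle.load(open('/tmp/c.pkl','rb'))
t=-.2184;o=np.array([.5465,.2192])
y=-.117
print([np.round(proj("wrist",[*(o+np.array([np.cos(t)*a-np.sin(t)*(y+b),np.sin(t)*a+np.cos(t)*(y+b)])),.02],c)[0],0) for a in(.035,-.035) for b in (.035,-.035)])
E
```

```text
[array([276., 269.]), array([274., 189.]), array([356., 269.]), array([359., 189.])]
```

Emit:
{"api": "carry_out", "payload": {
  "rot": [
    [0,0,0],
    [0,0,0],
    [0,0,0],
    [0,0,0],
    [0,0,0],
    [0,0,0]
  ],
  "linear": [
    [0,1,30],
    [0,1,60],
    [0,1,85],
    [0,1,97],
    [0,1,103],
    [0,1,103]
  ],
  "gripper": [35,35,35,35,35,35]
}}

```text
time: 6.5
ee_pos: [0.5207, 0.1042, 0.0465]
tool_rot: [-3.141, -0.002, 2.922]
ft_force: [-0.7, -0.9, -2.5]
grip_width: 0.499
```

```bash
python3 plan.py .5212 .105 .0355 2.923
```

```text
t 6.5 [0.5207 0.1042 0.0465] [-3.141e+00 -2.000e-03  2.922e+00] F [-0.7 -0.9 -2.5] g 43.6969691062539 q [ 0.57  0.33 -0.53 -0.   -0.71 -0.78]
lin [-0.3  0.9 11. ] rot [-0.    -0.002 -0.001] rows 0.22102415019502508 0.01600137917495154
```

Emit:
{"api": "carry_out", "payload": {
  "rot": [
    [0,0,0],
    [0,0,0],
    [0,0,0],
    [0,0,0],
    [0,0,0]
  ],
  "linear": [
    [0,1,4],
    [0,1,7],
    [0,1,9.5],
    [0,1,11.5],
    [0,1,11.5]
  ],
  "gripper": [35,35,35,35,35]
}}

```text
time: 7.0
ee_pos: [0.5209, 0.1052, 0.035]
tool_rot: [-3.141, -0.002, 2.922]
ft_force: [0.6, -0.4, -3.1]
grip_width: 0.498
```

```bash
python3 plan.py .5212 .105 .0355 2.923
```

```text
t 7.0 [0.5209 0.1052 0.035 ] [-3.141e+00 -2.000e-03  2.922e+00] F [ 0.6 -0.4 -3.1] g 43.649617178553875 q [ 0.57  0.35 -0.54 -0.   -0.68 -0.79]
lin [-0.3 -0.2 -0.5] rot [-0.    -0.002 -0.001] rows 0.012569666100636596 0.015627641755503185
```

Emit:
{"api": "carry_out", "payload": {
  "rot": [
    [0,0,0],
    [0,0,0],
    [0,0,0]
  ],
  "linear": [
    [0,0,1],
    [0,0,1.5],
    [0,0,1.5]
  ],
  "gripper": [35,35,35]
}}

```text
time: 7.3
ee_pos: [0.521, 0.1053, 0.0348]
tool_rot: [3.142, -0.001, 2.922]
ft_force: [-5.7, -1.1, 10.1]
grip_width: 0.494
```

Emit:
{"api": "carry_out", "payload": {
  "rot": [
    [0,0,0],
    [0,0,0],
    [0,0,0],
    [0,0,0],
    [0,0,0],
    [0,0,0],
    [0,0,0],
    [0,0,0]
  ],
  "linear": [
    [0,0,0],
    [0,0,0],
    [0,0,0],
    [0,0,-15],
    [0,0,-50],
    [0,0,-95],
    [0,0,-140],
    [0,0,-145]
  ],
  "gripper": [70,70,70,70,70,70,70,70]
}}

```text
time: 8.1
ee_pos: [0.5243, 0.1064, 0.1858]
tool_rot: [3.136, 0.006, 2.924]
ft_force: [0.1, -0.3, 0.2]
grip_width: 0.803
```

```bash
python3 plan.py .519 -.173 .18 3.10; python3 - <<'E'
from h import *
p,d=viewer.capture("scene");cv2.imwrite("pics/s1.png",p[:,:,::-1])
E
```

```text
t 8.1 [0.5243 0.1064 0.1858] [3.136 0.006 2.924] F [ 0.1 -0.3  0.2] g 70.33424639883171 q [ 0.57  0.16 -0.37  0.   -1.03 -0.79]
lin [ -55.2 -274.     4.6] rot [ 0.005  0.007 -0.176] rows 5.590239050220038 1.1774279402114394
```

View pics/s1.png

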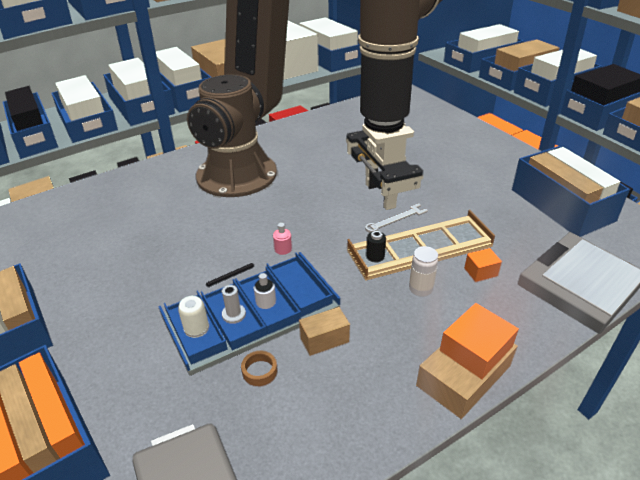

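The mount stands upright in the recess nearest the bins (px 375,245); the other three are untouched. Next is the ball joint.

Emit:
{"api": "carry_out", "payload": {
  "rot": [
    [0,0,-0.05],
    [0,0,-0.1],
    [0,0,-0.15],
    [0.005,0.007,-0.176],
    [0.005,0.007,-0.176],
    [0.005,0.007,-0.176],
    [0.005,0.007,-0.176],
    [0.005,0.007,-0.176]
  ],
  "linear": [
    [-8,-40,0],
    [-17,-85,0],
    [-26,-130,0],
    [-35,-175,0],
    [-44,-220,0],
    [-52,-260,3],
    [-55,-274,5],
    [-55,-274,5]
  ],
  "gripper": [70,70,70,70,70,70,70,70]
}}

```text
time: 8.95
ee_pos: [0.5164, -0.175, 0.1759]
tool_rot: [-3.141, -0.005, 3.096]
ft_force: [0.3, 0.6, -0.3]
grip_width: 0.796
```

```bash
python3 plan.py .519 -.173 .0445 3.10; python3 w.py pics/w4.png
```

```text
t 8.95 [ 0.5164 -0.175   0.1759] [-3.141 -0.005  3.096] F [ 0.3  0.6 -0.3] g 69.74025871362173 q [ 0.03  0.2  -0.35  0.   -1.02 -0.08]
lin [ -3.2   2.2 131.4] rot [-0.001 -0.005 -0.004] rows 2.628834652825385 0.04607083736363207
mount [[318.3 342.4]]
ball [[313.2 246.7]]
bush [[311.  141.5]]
filt [[314.4  12.4]]
```

View pics/w4.png

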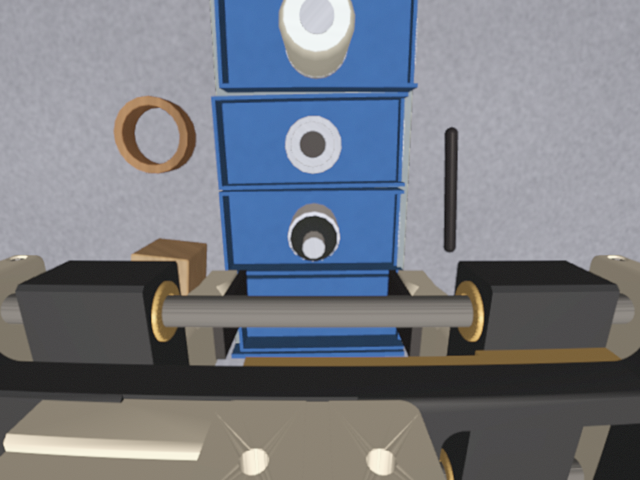

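Emit:
{"api": "carry_out", "payload": {
  "rot": [
    [0,-0.005,-0.004],
    [0,-0.005,-0.004],
    [0,-0.005,-0.004],
    [0,-0.005,-0.004],
    [0,-0.005,-0.004],
    [0,-0.005,-0.004],
    [0,-0.005,-0.004]
  ],
  "linear": [
    [-3,1.5,30],
    [-3,1.5,65],
    [-3,1.5,95],
    [-3,1.5,120],
    [-3,1.5,131],
    [-3,1.5,131],
    [-3,1.5,131]
  ],
  "gripper": [66,66,66,66,66,66,66]
}}

```text
time: 9.7
ee_pos: [0.5199, -0.1721, 0.046]
tool_rot: [-3.141, 0.001, 3.102]
ft_force: [1.0, -0.3, 0.4]
grip_width: 0.75
```

```bash
python3 plan.py .519 -.174 .0445 3.10;python3 w.py pics/w5.png
```

```text
t 9.7 [ 0.5199 -0.1721  0.046 ] [-3.141e+00  1.000e-03  3.102e+00] F [ 1.  -0.3  0.4] g 65.72497369118885 q [ 0.04  0.35 -0.5   0.   -0.72 -0.08]
lin [ 0.9 -2.   1.5] rot [-0.001  0.001  0.002] rows 0.05294707804360292 0.014281850181395404
mount [[327.1 498.7]]
ball [[320.4 345.6]]
bush [[318.  124.2]]
filt [[ 329.2 -182.2]]
```

View pics/w5.png

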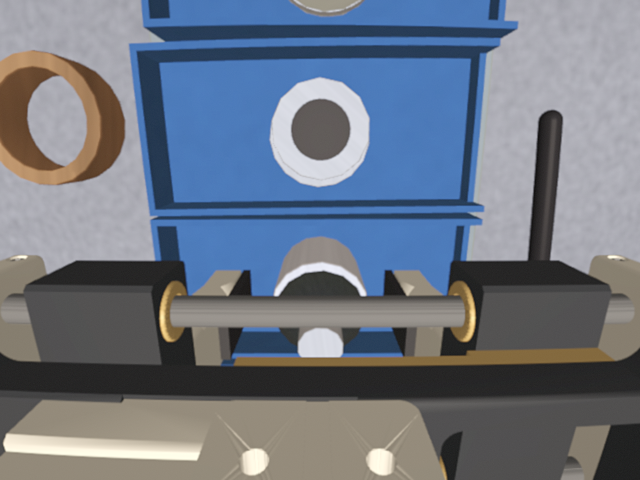

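Emit:
{"api": "carry_out", "payload": {
  "rot": [
    [0,0,0],
    [0,0,0],
    [0,0,0],
    [0,0,0],
    [0,0,0],
    [0,0,0],
    [0,0,0]
  ],
  "linear": [
    [0.5,-1.7,1],
    [0.5,-1.7,1],
    [0.5,-1.7,1],
    [0.5,-1.7,1],
    [0.5,-1.7,1],
    [0.5,-1.7,1],
    [0.5,-1.7,1]
  ],
  "gripper": [66,66,35,35,35,35,35]
}}

```text
time: 10.45
ee_pos: [0.5195, -0.1739, 0.0455]
tool_rot: [-3.141, 0.002, 3.101]
ft_force: [-1.4, 0.6, 2.6]
grip_width: 0.474
```

Emit:
{"api": "carry_out", "payload": {
  "rot": [
    [0,0,0],
    [0,0,0],
    [0,0,0],
    [0,0,0],
    [0,0,0]
  ],
  "linear": [
    [0,0,-15],
    [0,0,-45],
    [0,0,-80],
    [0,0,-115],
    [0,0,-115]
  ],
  "gripper": [30,30,30,30,30]
}}

```text
time: 10.95
ee_pos: [0.5219, -0.1741, 0.1651]
tool_rot: [-3.14, 0.009, 3.102]
ft_force: [0.2, -0.2, -3.6]
grip_width: 0.474
```

```bash
python3 plan.py .5381 .1812 .155 2.923
```

```text
t 10.95 [ 0.5219 -0.1741  0.1651] [-3.14   0.009  3.102] F [ 0.2 -0.2 -3.6] g 41.50652610308639 q [ 0.04  0.21 -0.37  0.   -0.98 -0.08]
lin [ -2.1 355.7   9.7] rot [-0.     0.009  0.179] rows 7.1171703393828 1.1970305897477005
```

Emit:
{"api": "carry_out", "payload": {
  "rot": [
    [0,0.009,0.03],
    [0,0.009,0.06],
    [0,0.009,0.09],
    [0,0.009,0.12],
    [0,0.009,0.15],
    [0,0.009,0.179],
    [0,0.009,0.179],
    [0,0.009,0.179]
  ],
  "linear": [
    [0,25,0],
    [0,70,2],
    [0,120,5],
    [0,170,8],
    [0,220,10],
    [-1,270,10],
    [-2,320,10],
    [-2,345,10]
  ],
  "gripper": [30,30,30,30,30,30,30,30]
}}

```text
time: 11.75
ee_pos: [0.5371, 0.174, 0.1533]
tool_rot: [-3.141, -0.001, 2.925]
ft_force: [1.4, -0.2, -3.6]
grip_width: 0.477
```

```bash
python3 plan.py .5381 .1812 .0375 2.923
```

```text
t 11.75 [0.5371 0.174  0.1533] [-3.141e+00 -1.000e-03  2.925e+00] F [ 1.4 -0.2 -3.6] g 41.81802755824439 q [ 0.66  0.25 -0.35 -0.   -0.98 -0.88]
lin [  0.5   7.4 115.8] rot [-0.001 -0.001  0.002] rows 2.3215688138390327 0.01603536890992012
```

Emit:
{"api": "carry_out", "payload": {
  "rot": [
    [0,0,0],
    [0,0,0],
    [0,0,0],
    [0,0,0],
    [0,0,0],
    [0,0,0],
    [0,0,0],
    [0,0,0]
  ],
  "linear": [
    [0.5,4,0],
    [0.5,7,10],
    [0.5,7,45],
    [0.5,7,75],
    [0.5,7,95],
    [0.5,7,104],
    [0.5,7,106],
    [0.5,7,106]
  ],
  "gripper": [30,30,30,30,30,30,30,30]
}}

```text
time: 12.55
ee_pos: [0.5383, 0.1804, 0.0475]
tool_rot: [-3.141, -0.0, 2.925]
ft_force: [0.8, 0.1, -3.0]
grip_width: 0.471
```

```bash
python3 plan.py .5381 .1812 .0375 2.923
```

```text
t 12.55 [0.5383 0.1804 0.0475] [-3.141 -0.     2.925] F [ 0.8  0.1 -3. ] g 41.258743427187575 q [ 0.67  0.38 -0.45  0.   -0.75 -0.88]
lin [ 0.4  0.8 10. ] rot [-0.001 -0.     0.002] rows 0.2006428693931777 0.012161620217998962
```

Emit:
{"api": "carry_out", "payload": {
  "rot": [
    [0,0,0],
    [0,0,0],
    [0,0,0],
    [0,0,0],
    [0,0,0]
  ],
  "linear": [
    [0,1,4],
    [0,1,7],
    [0,1,9],
    [0,1,10],
    [0,1,10]
  ],
  "gripper": [30,30,30,30,30]
}}

```text
time: 13.05
ee_pos: [0.5386, 0.1814, 0.0376]
tool_rot: [-3.141, -0.0, 2.925]
ft_force: [-0.3, -0.6, -3.3]
grip_width: 0.473
```

Emit:
{"api": "carry_out", "payload": {
  "rot": [
    [0,0,0],
    [0,0,0],
    [0,0,0]
  ],
  "linear": [
    [0,0,1],
    [0,0,1.5],
    [0,0,1.5]
  ],
  "gripper": [30,30,30]
}}

```text
time: 13.35
ee_pos: [0.5386, 0.1814, 0.0375]
tool_rot: [-3.141, 0.0, 2.925]
ft_force: [-5.3, -0.3, 10.1]
grip_width: 0.47
```

Contact at 10 N; release and rise.

Emit:
{"api": "carry_out", "payload": {
  "rot": [
    [0,0,0],
    [0,0,0],
    [0,0,0],
    [0,0,0],
    [0,0,0],
    [0,0,0],
    [0,0,0],
    [0,0,0]
  ],
  "linear": [
    [0,0,0],
    [0,0,0],
    [0,0,0],
    [0,0,-15],
    [0,0,-50],
    [0,0,-95],
    [0,0,-140],
    [0,0,-145]
  ],
  "gripper": [66,66,66,66,66,66,66,66]
}}

```text
time: 14.15
ee_pos: [0.5416, 0.183, 0.1887]
tool_rot: [3.136, 0.008, 2.926]
ft_force: [0.3, 0.9, -0.3]
grip_width: 0.749
```

```bash
python3 plan.py .517 -.2445 .18 3.10
```

```text
t 14.15 [0.5416 0.183  0.1887] [3.136 0.008 2.926] F [ 0.3  0.9 -0.3] g 65.60659450382201 q [ 0.67  0.22 -0.29  0.   -1.05 -0.89]
lin [ -67.2 -423.     6.7] rot [ 0.005  0.008 -0.174] rows 8.566450431733603 1.159150585334211
```

Emit:
{"api": "carry_out", "payload": {
  "rot": [
    [0,0,-0.02],
    [0,0,-0.05],
    [0,0,-0.08],
    [0,0,-0.11],
    [0,0,-0.14],
    [0,0,-0.16],
    [0.005,0.008,-0.174],
    [0.005,0.008,-0.174]
  ],
  "linear": [
    [-7,-40,0],
    [-15,-89,0],
    [-23,-138,2],
    [-31,-187,3],
    [-39,-236,4],
    [-47,-285,5],
    [-55,-334,6],
    [-63,-383,7]
  ],
  "gripper": [66,66,66,66,66,66,66,66]
}}

```text
time: 14.95
ee_pos: [0.5213, -0.2065, 0.1799]
tool_rot: [3.141, 0.001, 3.101]
ft_force: [0.3, -0.0, 0.3]
grip_width: 0.755
```

```bash
python3 plan.py .517 -.2445 .13 3.10
```

```text
t 14.95 [ 0.5213 -0.2065  0.1799] [3.141e+00 1.000e-03 3.101e+00] F [ 0.3 -0.   0.3] g 66.10841801136836 q [-0.03  0.21 -0.32 -0.   -1.03 -0.01]
lin [  2.8 -38.1  49.9] rot [0.    0.001 0.001] rows 1.2568459136186196 0.010303198377480513
```

Emit:
{"api": "carry_out", "payload": {
  "rot": [
    [0,0,0],
    [0,0,0],
    [0,0,0],
    [0,0,0],
    [0,0,0]
  ],
  "linear": [
    [3,-25,0],
    [3,-38,10],
    [3,-38,40],
    [3,-38,50],
    [3,-38,50]
  ],
  "gripper": [66,66,66,66,66]
}}

```text
time: 15.45
ee_pos: [0.5156, -0.2437, 0.1279]
tool_rot: [3.141, -0.003, 3.102]
ft_force: [0.2, -0.6, 0.6]
grip_width: 0.756
```

```bash
python3 plan.py .517 -.2445 .0435 3.10; python3 w.py pics/w6.png
```

```text
t 15.45 [ 0.5156 -0.2437  0.1279] [ 3.141e+00 -3.000e-03  3.102e+00] F [ 0.2 -0.6  0.6] g 66.21214629736996 q [-0.1   0.28 -0.36 -0.   -0.93  0.06]
lin [-1.7 -0.8 84.4] rot [ 0.001 -0.003  0.002] rows 1.6882036562169578 0.024197232297955708
mount [[320.8 460.8]]
ball [[316.3 372.1]]
bush [[314.7 261.7]]
filt [[319.9 120.5]]
```

View pics/w6.png

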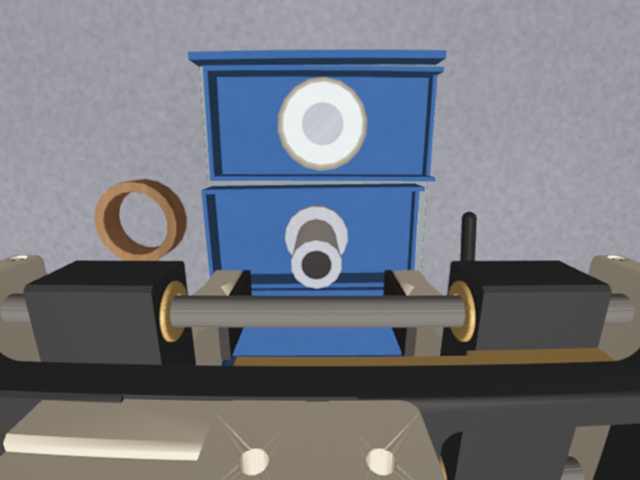

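Emit:
{"api": "carry_out", "payload": {
  "rot": [
    [0,-0.003,0],
    [0,-0.003,0],
    [0,-0.003,0],
    [0,-0.003,0],
    [0,-0.003,0],
    [0,-0.003,0]
  ],
  "linear": [
    [-1.5,-1,25],
    [-1.5,-1,50],
    [-1.5,-1,75],
    [-1.5,-1,84],
    [-1.5,-1,84],
    [-1.5,-1,84]
  ],
  "gripper": [60,60,60,60,60,60]
}}

```text
time: 16.1
ee_pos: [0.5192, -0.2448, 0.0467]
tool_rot: [-3.141, 0.004, 3.103]
ft_force: [0.3, 0.7, -0.1]
grip_width: 0.684
```

```bash
python3 plan.py .517 -.2447 .0435 3.10
```

```text
t 16.1 [ 0.5192 -0.2448  0.0467] [-3.141  0.004  3.103] F [ 0.3  0.7 -0.1] g 59.9481676205521 q [-0.1   0.38 -0.44  0.   -0.74  0.06]
lin [2.2 0.  3.2] rot [-0.     0.004  0.003] rows 0.07771510646336163 0.03304631968044981
```

Emit:
{"api": "carry_out", "payload": {
  "rot": [
    [0,0.004,0],
    [0,0.004,0],
    [0,0.004,0],
    [0,0.004,0],
    [0,0.004,0],
    [0,0.004,0],
    [0,0.004,0],
    [0,0.004,0]
  ],
  "linear": [
    [2,0,3],
    [2,0,3],
    [2,0,3],
    [2,0,3],
    [2,0,3],
    [2,0,3],
    [2,0,3],
    [2,0,3]
  ],
  "gripper": [60,60,22,22,22,22,22,22]
}}

```text
time: 16.9
ee_pos: [0.5169, -0.2447, 0.0437]
tool_rot: [-3.141, -0.001, 3.103]
ft_force: [-1.7, 0.5, 0.6]
grip_width: 0.339
```

Emit:
{"api": "carry_out", "payload": {
  "rot": [
    [0,0,0],
    [0,0,0],
    [0,0,0],
    [0,0,0],
    [0,0,0]
  ],
  "linear": [
    [0,0,-15],
    [0,0,-45],
    [0,0,-80],
    [0,0,-115],
    [0,0,-115]
  ],
  "gripper": [20,20,20,20,20]
}}

```text
time: 17.4
ee_pos: [0.5198, -0.2454, 0.1636]
tool_rot: [-3.139, 0.007, 3.104]
ft_force: [1.5, -0.7, -1.8]
grip_width: 0.336
```

```bash
python3 plan.py .555 .2573 .155 2.923
```

```text
t 17.4 [ 0.5198 -0.2454  0.1636] [-3.139  0.007  3.104] F [ 1.5 -0.7 -1.8] g 29.463012413634917 q [-0.1   0.25 -0.32  0.   -1.    0.06]
lin [-16.3 503.7   7.6] rot [-0.001  0.007  0.181] rows 10.080689156443196 1.2078898190463803
```

Emit:
{"api": "carry_out", "payload": {
  "rot": [
    [0,0.007,0.02],
    [0,0.007,0.04],
    [0,0.007,0.06],
    [0,0.007,0.08],
    [0,0.007,0.1],
    [0,0.007,0.12],
    [0,0.007,0.14],
    [0,0.007,0.16]
  ],
  "linear": [
    [-1,25,0],
    [-3,70,2],
    [-4,120,4],
    [-6,170,6],
    [-7,220,7],
    [-9,270,7],
    [-10,320,7],
    [-12,370,7]
  ],
  "gripper": [20,20,20,20,20,20,20,20]
}}

```text
time: 18.2
ee_pos: [0.5447, 0.1255, 0.1548]
tool_rot: [-3.139, -0.001, 2.943]
ft_force: [1.6, -0.8, -2.3]
grip_width: 0.334
```

```bash
python3 plan.py .555 .2573 .155 2.923
```

```text
t 18.2 [0.5447 0.1255 0.1548] [-3.139e+00 -1.000e-03  2.943e+00] F [ 1.6 -0.8 -2.3] g 29.249300437624978 q [ 0.58  0.24 -0.36  0.   -0.98 -0.78]
lin [ 15.9 131.2  -0.4] rot [-0.002 -0.001  0.02 ] rows 2.6436860650404452 0.13479645019530342
```

Emit:
{"api": "carry_out", "payload": {
  "rot": [
    [0,0,0.02],
    [0,0,0.02],
    [0,0,0.02],
    [0,0,0.02],
    [0,0,0.02],
    [0,0,0.02],
    [0,0,0.02],
    [0,0,0.02]
  ],
  "linear": [
    [6,45,0],
    [12,90,0],
    [16,122,0],
    [16,131,10],
    [16,131,40],
    [16,131,75],
    [16,131,98],
    [16,131,100]
  ],
  "gripper": [20,20,20,20,20,20,20,20]
}}

```text
time: 19.0
ee_pos: [0.552, 0.2544, 0.05]
tool_rot: [-3.133, -0.006, 2.922]
ft_force: [-0.8, -0.7, -3.7]
grip_width: 0.338
```

```bash
python3 plan.py .555 .2573 .0357 2.923
```

```text
t 19.0 [0.552  0.2544 0.05  ] [-3.133 -0.006  2.922] F [-0.8 -0.7 -3.7] g 29.59948739721788 q [ 0.75  0.43 -0.35 -0.   -0.8  -0.97]
lin [-2.4  3.6 14.2] rot [-0.008 -0.006 -0.001] rows 0.29740909484977895 0.06853731140029495
```

Emit:
{"api": "carry_out", "payload": {
  "rot": [
    [-0.008,-0.006,0],
    [-0.008,-0.006,0],
    [-0.008,-0.006,0],
    [-0.008,-0.006,0],
    [-0.008,-0.006,0],
    [-0.008,-0.006,0]
  ],
  "linear": [
    [-2.4,3.5,0],
    [-2.4,3.5,4],
    [-2.4,3.5,8],
    [-2.4,3.5,11],
    [-2.4,3.5,13],
    [-2.4,3.5,13]
  ],
  "gripper": [20,20,20,20,20,20]
}}

```text
time: 19.6
ee_pos: [0.555, 0.2572, 0.037]
tool_rot: [-3.141, -0.0, 2.922]
ft_force: [0.2, -0.7, -2.6]
grip_width: 0.337
```

```bash
python3 plan.py .555 .2573 .0357 2.923
```

```text
t 19.6 [0.555  0.2572 0.037 ] [-3.141 -0.     2.922] F [ 0.2 -0.7 -2.6] g 29.54628913271238 q [ 0.75  0.45 -0.36 -0.   -0.77 -0.97]
lin [0.  0.1 1.3] rot [-0.    -0.    -0.001] rows 0.025462626094194876 0.008290525763396445
```

Emit:
{"api": "carry_out", "payload": {
  "rot": [
    [0,0,0],
    [0,0,0],
    [0,0,0],
    [0,0,0]
  ],
  "linear": [
    [0,0,1],
    [0,0,1.5],
    [0,0,2],
    [0,0,2]
  ],
  "gripper": [20,20,20,20]
}}

```text
time: 20.0
ee_pos: [0.5551, 0.2573, 0.0357]
tool_rot: [3.141, 0.0, 2.922]
ft_force: [-2.5, 0.1, 4.3]
grip_width: 0.338
```

Contact (4 N); release and rise.

Emit:
{"api": "carry_out", "payload": {
  "rot": [
    [0,0,0],
    [0,0,0],
    [0,0,0],
    [0,0,0],
    [0,0,0],
    [0,0,0],
    [0,0,0],
    [0,0,0]
  ],
  "linear": [
    [0,0,0],
    [0,0,0],
    [0,0,0],
    [0,0,-15],
    [0,0,-50],
    [0,0,-95],
    [0,0,-140],
    [0,0,-145]
  ],
  "gripper": [60,60,60,60,60,60,60,60]
}}

```text
time: 20.8
ee_pos: [0.5579, 0.259, 0.1874]
tool_rot: [3.134, 0.008, 2.923]
ft_force: [0.2, 0.4, -1.3]
grip_width: 0.684
```

```bash
python3 plan.py .51 -.3235 .18 3.10; python3 - <<'E'
from h import *
p,d=viewer.capture("scene");cv2.imwrite("pics/s2.png",p[:,:,::-1])
E
```

```text
t 20.8 [0.5579 0.259  0.1874] [3.134 0.008 2.923] F [ 0.2  0.4 -1.3] g 59.908501981990405 q [ 0.75  0.29 -0.2   0.   -1.07 -0.97]
lin [ -79.5 -579.1    3.6] rot [ 0.007  0.008 -0.177] rows 11.690562264125056 1.1819230481179284
```

View pics/s2.png

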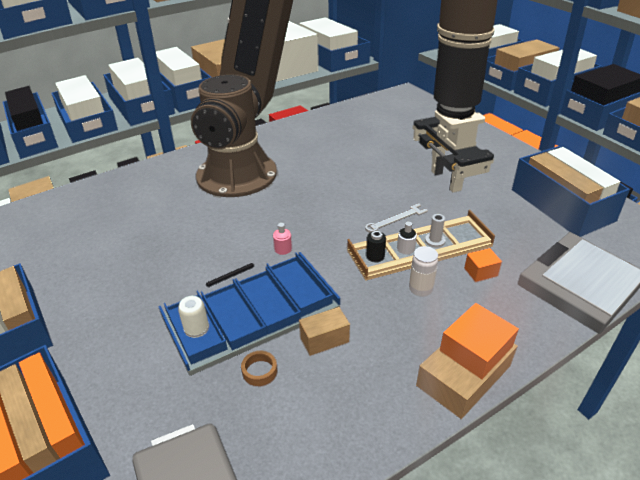

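Mount, ball joint and bush stand upright in recesses at px (375,245), (407,238), (437,230). The filter in the rightmost bin (193,315) is left.

Emit:
{"api": "carry_out", "payload": {
  "rot": [
    [0,0,-0.02],
    [0,0,-0.04],
    [0,0,-0.06],
    [0,0,-0.08],
    [0,0,-0.1],
    [0,0,-0.12],
    [0,0,-0.14],
    [0,0,-0.15]
  ],
  "linear": [
    [-6,-40,0],
    [-12,-89,0],
    [-19,-138,0],
    [-26,-187,0],
    [-32,-236,0],
    [-39,-285,0],
    [-46,-334,0],
    [-53,-383,0]
  ],
  "gripper": [74,74,74,74,74,74,74,74]
}}

```text
time: 21.65
ee_pos: [0.5245, -0.1286, 0.1823]
tool_rot: [3.136, 0.005, 3.073]
ft_force: [1.4, -0.5, 0.6]
grip_width: 0.845
```

```bash
python3 plan.py .51 -.3235 .13 3.10
```

```text
t 21.65 [ 0.5245 -0.1286  0.1823] [3.136 0.005 3.073] F [ 1.4 -0.5  0.6] g 73.98053286346025 q [ 0.12  0.18 -0.36 -0.   -1.03 -0.19]
lin [   1.5 -195.7   51.3] rot [ 0.005  0.005 -0.026] rows 4.046861860675524 0.18321604699077834
```

Emit:
{"api": "carry_out", "payload": {
  "rot": [
    [0.005,0.005,-0.026],
    [0.005,0.005,-0.026],
    [0.005,0.005,-0.026],
    [0.005,0.005,-0.026],
    [0.005,0.005,-0.026],
    [0.005,0.005,-0.026],
    [0.005,0.005,-0.026],
    [0.005,0.005,-0.026]
  ],
  "linear": [
    [1,-49,0],
    [1,-98,0],
    [1.5,-147,0],
    [1.5,-190,0],
    [1.5,-196,15],
    [1.5,-196,40],
    [1.5,-196,51],
    [1.5,-196,51]
  ],
  "gripper": [74,74,74,74,74,74,74,74]
}}

```text
time: 22.45
ee_pos: [0.5084, -0.3232, 0.1277]
tool_rot: [3.14, -0.004, 3.099]
ft_force: [-0.0, 1.0, -0.6]
grip_width: 0.848
```

```bash
python3 plan.py .51 -.3235 .044 3.10; python3 w.py pics/w7.png
```

```text
t 22.45 [ 0.5084 -0.3232  0.1277] [ 3.14  -0.004  3.099] F [-0.   1.  -0.6] g 74.31431438635944 q [-0.24  0.33 -0.29 -0.   -0.95  0.2 ]
lin [-2.  -0.4 83.7] rot [ 0.001 -0.004 -0.001] rows 1.673867025104803 0.031230357386223557
mount [[316.1 535.4]]
ball [[311.1 467.9]]
bush [[309.  377.8]]
filt [[312.7 263.4]]
```

View pics/w7.png

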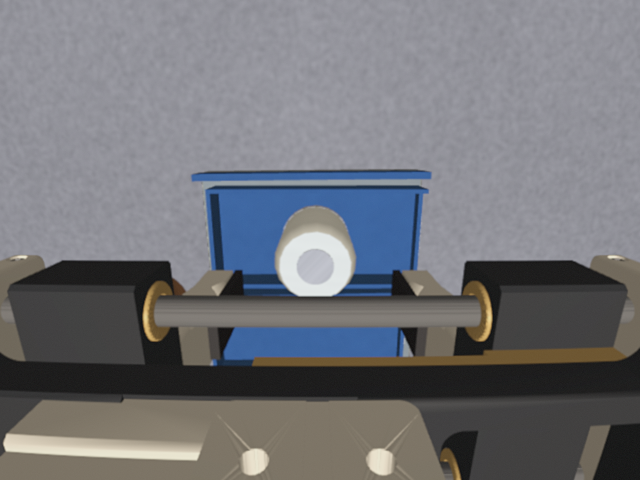

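Emit:
{"api": "carry_out", "payload": {
  "rot": [
    [0,-0.004,0],
    [0,-0.004,0],
    [0,-0.004,0],
    [0,-0.004,0],
    [0,-0.004,0],
    [0,-0.004,0]
  ],
  "linear": [
    [-1.5,-0.4,25],
    [-1.5,-0.4,50],
    [-1.5,-0.4,75],
    [-1.5,-0.4,83],
    [-1.5,-0.4,83],
    [-1.5,-0.4,83]
  ],
  "gripper": [74,74,74,74,74,74]
}}

```text
time: 23.1
ee_pos: [0.5119, -0.324, 0.0478]
tool_rot: [-3.141, 0.004, 3.101]
ft_force: [0.5, 0.4, 0.1]
grip_width: 0.843
```

```bash
python3 plan.py .5095 -.3235 .044 3.10
```

```text
t 23.1 [ 0.5119 -0.324   0.0478] [-3.141  0.004  3.101] F [0.5 0.4 0.1] g 73.8617373835488 q [-0.24  0.42 -0.37 -0.   -0.78  0.2 ]
lin [2.4 0.4 3.8] rot [-0.     0.004  0.001] rows 0.08954961453683319 0.024700427390522212
```

Emit:
{"api": "carry_out", "payload": {
  "rot": [
    [0,0.004,0],
    [0,0.004,0],
    [0,0.004,0],
    [0,0.004,0],
    [0,0.004,0],
    [0,0.004,0],
    [0,0.004,0],
    [0,0.004,0]
  ],
  "linear": [
    [2.2,0.4,3.5],
    [2.2,0.4,3.5],
    [2.2,0.4,3.5],
    [2.2,0.4,3.5],
    [2.2,0.4,3.5],
    [2.2,0.4,3.5],
    [2.2,0.4,3.5],
    [2.2,0.4,3.5]
  ],
  "gripper": [74,74,42,42,42,42,42,42]
}}

```text
time: 23.9
ee_pos: [0.5097, -0.3235, 0.0444]
tool_rot: [-3.141, -0.0, 3.101]
ft_force: [-0.9, 0.8, 1.7]
grip_width: 0.561
```

Emit:
{"api": "carry_out", "payload": {
  "rot": [
    [0,0,0],
    [0,0,0],
    [0,0,0],
    [0,0,0],
    [0,0,0]
  ],
  "linear": [
    [0,0,-15],
    [0,0,-45],
    [0,0,-80],
    [0,0,-115],
    [0,0,-115]
  ],
  "gripper": [40,40,40,40,40]
}}

```text
time: 24.4
ee_pos: [0.5123, -0.3246, 0.1644]
tool_rot: [-3.138, 0.007, 3.102]
ft_force: [0.9, 0.1, -2.5]
grip_width: 0.565
```

```bash
python3 plan.py .5719 .3335 .16 2.923
```

```text
t 24.4 [ 0.5123 -0.3246  0.1644] [-3.138  0.007  3.102] F [ 0.9  0.1 -2.5] g 49.4879230235583 q [-0.24  0.3  -0.25  0.   -1.02  0.2 ]
lin [-33.3 660.    2.5] rot [-0.003  0.007  0.179] rows 13.216769778354417 1.1924450473252888
```

Emit:
{"api": "carry_out", "payload": {
  "rot": [
    [0,0.007,0.02],
    [0,0.007,0.04],
    [0,0.007,0.06],
    [0,0.007,0.08],
    [0,0.007,0.1],
    [0,0.007,0.12],
    [0,0.007,0.14],
    [0,0.007,0.15]
  ],
  "linear": [
    [-1,25,0],
    [-3,70,2],
    [-6,120,2],
    [-8,170,2],
    [-11,220,2],
    [-13,270,2],
    [-16,320,2],
    [-18,370,2]
  ],
  "gripper": [40,40,40,40,40,40,40,40]
}}

```text
time: 25.2
ee_pos: [0.5441, 0.046, 0.1603]
tool_rot: [-3.139, -0.001, 2.951]
ft_force: [1.2, 0.2, -2.6]
grip_width: 0.563
```

```bash
python3 plan.py .5719 .3335 .16 2.923
```

```text
t 25.2 [0.5441 0.046  0.1603] [-3.139e+00 -1.000e-03  2.951e+00] F [ 1.2  0.2 -2.6] g 49.329169885406436 q [ 0.44  0.21 -0.38  0.   -0.99 -0.64]
lin [ 27.3 287.6  -0.5] rot [-0.003 -0.001  0.028] rows 5.777503562507807 0.18590797318442984
```

Emit:
{"api": "carry_out", "payload": {
  "rot": [
    [0,0,0.01],
    [0,0,0.02],
    [0,0,0.028],
    [0,0,0.028],
    [0,0,0.028],
    [0,0,0.028],
    [0,0,0.028],
    [0,0,0.028]
  ],
  "linear": [
    [5,49,0],
    [9,98,0],
    [14,147,0],
    [19,196,0],
    [23,240,0],
    [26,275,0],
    [27,287,0],
    [27,287,0]
  ],
  "gripper": [40,40,40,40,40,40,40,40]
}}

```text
time: 26.0
ee_pos: [0.5713, 0.3342, 0.1575]
tool_rot: [-3.137, -0.002, 2.924]
ft_force: [-0.2, -0.7, -3.7]
grip_width: 0.565
```

```bash
python3 plan.py .5719 .3335 .037 2.923
```

```text
t 26.0 [0.5713 0.3342 0.1575] [-3.137e+00 -2.000e-03  2.924e+00] F [-0.2 -0.7 -3.7] g 49.480787695008964 q [ 0.82  0.39 -0.12  0.   -1.06 -1.04]
lin [ -1.   -0.  120.5] rot [-0.005 -0.002  0.001] rows 2.4102554257692863 0.03619404969036279
```

Emit:
{"api": "carry_out", "payload": {
  "rot": [
    [-0.005,0,0],
    [-0.005,0,0],
    [-0.005,0,0],
    [-0.005,0,0],
    [-0.005,0,0],
    [-0.005,0,0],
    [-0.005,0,0]
  ],
  "linear": [
    [-0.5,0,25],
    [-0.5,0,60],
    [-0.5,0,90],
    [-0.5,0,104],
    [-0.5,0,108],
    [-0.5,0,108],
    [-0.5,0,108]
  ],
  "gripper": [40,40,40,40,40,40,40]
}}

```text
time: 26.7
ee_pos: [0.5724, 0.3342, 0.0511]
tool_rot: [3.14, -0.001, 2.925]
ft_force: [0.4, -0.1, -1.9]
grip_width: 0.567
```

```bash
python3 plan.py .5719 .3335 .0365 2.923
```

```text
t 26.7 [0.5724 0.3342 0.0511] [ 3.140e+00 -1.000e-03  2.925e+00] F [ 0.4 -0.1 -1.9] g 49.67520553813777 q [ 0.82  0.5  -0.23 -0.   -0.85 -1.04]
lin [ 0.3 -0.8 14.6] rot [ 0.002 -0.001  0.002] rows 0.29270436769790625 0.017955643554727674
```

Emit:
{"api": "carry_out", "payload": {
  "rot": [
    [0,0,0],
    [0,0,0],
    [0,0,0],
    [0,0,0],
    [0,0,0],
    [0,0,0]
  ],
  "linear": [
    [0.3,-0.8,4],
    [0.3,-0.8,8],
    [0.3,-0.8,11],
    [0.3,-0.8,13],
    [0.3,-0.8,14],
    [0.3,-0.8,14]
  ],
  "gripper": [40,40,40,40,40,40]
}}

```text
time: 27.3
ee_pos: [0.5718, 0.3334, 0.0369]
tool_rot: [3.14, -0.001, 2.925]
ft_force: [1.1, 0.0, -2.9]
grip_width: 0.568
```

Emit:
{"api": "carry_out", "payload": {
  "rot": [
    [0,0,0],
    [0,0,0],
    [0,0,0],
    [0,0,0]
  ],
  "linear": [
    [0,0,0.7],
    [0,0,1.2],
    [0,0,1.5],
    [0,0,1.5]
  ],
  "gripper": [40,40,40,40]
}}

```text
time: 27.7
ee_pos: [0.572, 0.3336, 0.0364]
tool_rot: [3.139, -0.0, 2.925]
ft_force: [-3.2, -0.5, 4.0]
grip_width: 0.563
```

Emit:
{"api": "carry_out", "payload": {
  "rot": [
    [0,0,0],
    [0,0,0],
    [0,0,0],
    [0,0,0],
    [0,0,0],
    [0,0,0],
    [0,0,0],
    [0,0,0]
  ],
  "linear": [
    [0,0,0],
    [0,0,0],
    [0,0,0],
    [0,0,-15],
    [0,0,-50],
    [0,0,-95],
    [0,0,-140],
    [0,0,-160]
  ],
  "gripper": [74,74,74,74,74,74,74,74]
}}

```text
time: 28.5
ee_pos: [0.5737, 0.3342, 0.203]
tool_rot: [3.134, 0.005, 2.926]
ft_force: [0.6, 0.3, -0.2]
grip_width: 0.842
```

Emit:
{"api": "carry_out", "payload": {
  "rot": [
    [0,0,0],
    [0,0,0],
    [0,0,0],
    [0,0,0]
  ],
  "linear": [
    [40,40,-10],
    [60,80,-10],
    [60,110,-10],
    [60,110,-10]
  ],
  "gripper": [74,74,74,74]
}}

```text
time: 28.9
ee_pos: [0.5382, 0.4583, 0.2144]
tool_rot: [3.132, 0.006, 2.929]
ft_force: [-0.4, 0.5, -0.7]
grip_width: 0.842
```

```bash
python3 plan.py; python3 - <<'E'
from h import *
t=-.2184;o=np.array([.5465,.2192]);Rk=np.array([[np.cos(t),-np.sin(t)],[np.sin(t),np.cos(t)]])
exp=dict(filter_mid=(.117,.047),bush_mid=(.039,.047),balljoint_mid=(-.039,.049),mount_mid=(-.117,.045))
for cn in ("top","scene"):
    p,d=viewer.capture(cn);cv2.imwrite(f"pics/end_{cn}.png",p[:,:,::-1])
    for n,(y,z) in exp.items():
        for q in nets.tip_of(n,cn)[:2]:
            w=at_z(cn,q['point'],z)[0];print(cn,n,y,round(q['confidence'],2),np.round((w[:2]-o)@Rk,3))
i=cv2.imread('pics/end_top.png');cv2.imwrite('pics/end_topk.png',cv2.resize(i[145:265,145:305],None,fx=5,fy=5,interpolation=3))
E
```

```text
t 28.9 [0.5382 0.4583 0.2144] [3.132 0.006 2.929] F [-0.4  0.5 -0.7] g 73.77322886450827 q [ 0.98  0.42  0.05  0.   -1.2  -1.19]
top filter_mid 0.117 0.91 [-0.002  0.115]
top filter_mid 0.117 0.33 [0.004 0.037]
top bush_mid 0.039 0.88 [-0.002  0.041]
top bush_mid 0.039 0.68 [ 0.067 -0.455]
top balljoint_mid -0.039 0.8 [-0.115 -0.298]
top balljoint_mid -0.039 0.76 [ 0.005 -0.037]
top mount_mid -0.117 0.58 [ 0.011 -0.037]
top mount_mid -0.117 0.53 [ 0.004 -0.117]
scene filter_mid 0.117 0.98 [-0.002  0.112]
scene bush_mid 0.039 0.94 [0.003 0.033]
scene balljoint_mid -0.039 0.74 [ 0.006 -0.047]
scene balljoint_mid -0.039 0.63 [-0.107 -0.308]
scene mount_mid -0.117 0.56 [-0.001 -0.117]
```

View pics/end_topk.png

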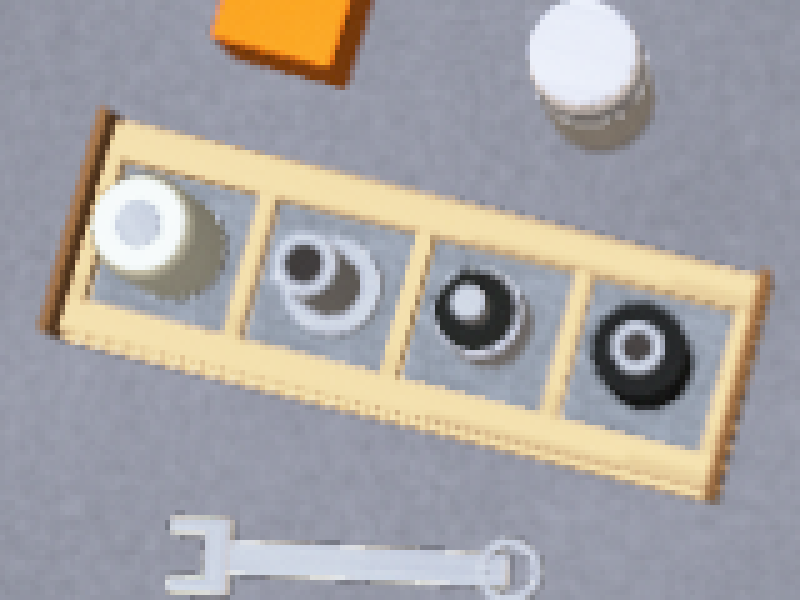

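View pics/end_scene.png

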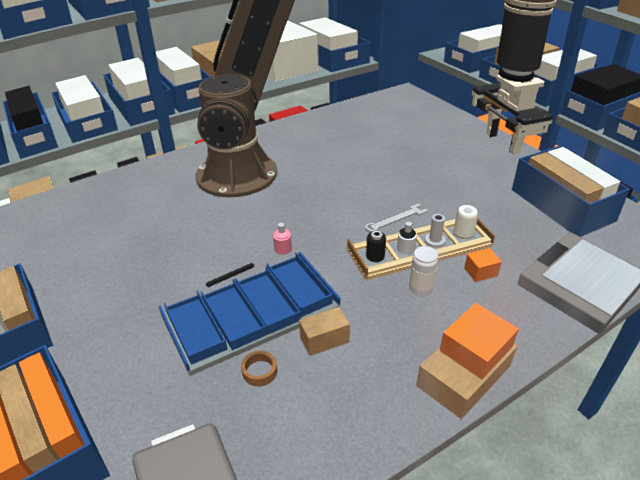

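All four stand upright in their recesses and the gripper is clear, so I am handing in.

```bash
python3 -c "
from rig import ticket
print(ticket.job_done())"
```

```text
the job is handed in; nothing more can be done
None
```

I moved all four parts into the kit rack in mirrored order and handed the job in at about 29 s. From the robot's left, the recesses now hold the filter, bush, ball joint and mount. `job_done` gave no verdict.

- **Placing:** I lowered each part until the wrist force showed light contact with the recess floor (4–10 N), then released it. Nothing was knocked over, and I left the pink look-alike alone.
- **Last check:** The final top and scene pictures show all four upright, one per recess, with the gripper clear. The network's best matches put each part within about 10 mm of its recess centre, inside the 18 mm limit. The largest difference was the ball joint in the scene view, about 8 mm in y and 6 mm in x; the top view put it within about 5 mm.
- **Disagreements:** The networks also gave a few false or look-alike hits, which I ruled out from the pictures: the pink part as the ball joint, and the ball joint as the mount. I did not measure the final heights or tilts; they rest on the contact readings and the pictures.

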